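# Load the label holders at the sample registration desk

## Task

Load the two label holders for the next session by putting the rolls over their spindles, lying flat one on the other: on the holder with the red base the yellow roll at the bottom and the green roll on top of it, and on the holder with the black base the orange roll at the bottom and the blue roll on top of it. Leave the white roll, the pen box, the gel bottle and the stapler where they are.

Things in the scene. Friction and masses are not known exactly. Their poses are not given: they have to be found in the camera images.
- yellow_roll_center (a point): Roll of yellow labels with a brown cardboard core and dark bar codes around its rim, lying flat: 58 mm outside diameter, 32 mm high, upright through hole of 26 mm diameter, about 60 g. This point is its centre, half-way up the hole (16 mm above its underside); its z axis runs along the hole. Loose, grasped across its outside.
- green_roll_center (a point): Roll of green labels with a brown cardboard core and dark bar codes around its rim, lying flat: 58 mm outside diameter, 32 mm high, upright through hole of 26 mm diameter, about 60 g. This point is its centre, half-way up the hole (16 mm above its underside); its z axis runs along the hole. Loose, grasped across its outside.
- orange_roll_center (a point): Roll of orange labels with a brown cardboard core and dark bar codes around its rim, lying flat: 58 mm outside diameter, 32 mm high, upright through hole of 26 mm diameter, about 60 g. This point is its centre, half-way up the hole (16 mm above its underside); its z axis runs along the hole. Loose, grasped across its outside.
- blue_roll_center (a point): Roll of blue labels with a brown cardboard core and dark bar codes around its rim, lying flat: 58 mm outside diameter, 32 mm high, upright through hole of 26 mm diameter, about 60 g. This point is its centre, half-way up the hole (16 mm above its underside); its z axis runs along the hole. Loose, grasped across its outside.
- red_holder: Label holder with a round red base: disc 84 mm in diameter and 10 mm high, from whose middle an upright bare-metal spindle of 14 mm diameter (tip tapered) rises to 62 mm above the desk. Does not move. Origin: centre of the base's underside, on the desk; z is the spindle's axis. A roll lying on the base has its underside 10 mm above the desk, a second one on top of it 42 mm above the desk and then hides the spindle's tip.
- black_holder: Label holder with a round black base: disc 84 mm in diameter and 10 mm high, from whose middle an upright bare-metal spindle of 14 mm diameter (tip tapered) rises to 62 mm above the desk. Does not move. Origin: centre of the base's underside, on the desk; z is the spindle's axis. A roll lying on the base has its underside 10 mm above the desk, a second one on top of it 42 mm above the desk and then hides the spindle's tip.
- white_roll_center (a point): Roll of white labels with a brown cardboard core and dark bar codes around its rim, lying flat: 58 mm outside diameter, 32 mm high, upright through hole of 26 mm diameter, about 60 g. This point is its centre, half-way up the hole (16 mm above its underside); its z axis runs along the hole. Loose; not needed, to be left where it is.
- pen_box_center (a point): Pale blue-green square pen box, 66 x 66 mm, 90 mm high, with three pens standing out to about 130 mm above the desk. Loose, to be left where it is. This point is the box's centre, 45 mm above the desk.
- gel_bottle_center (a point): Clear hand-gel bottle with pink cap and paper label, 48 mm diameter, 115 mm high, upright. Loose, to be left where it is. This point is its centre, 57.5 mm above the desk.
- stapler_center (a point): Small dark blue and black stapler, 92 mm long (along its x), 34 mm wide, 45 mm high. Loose, to be left where it is. This point is its middle, 20 mm above the desk.

How it is judged:
By the outcome, as a careful person would: the job done as asked, in the order asked, and still so for the second after the job is handed in, with the robot touching nothing.
It also fails if it takes over 106 s, if anything falls off the work surface, if the arm or the gripper's body presses on something with over 40 N, if the wrist force passes 120 N, or if a joint passes its speed limit or range.

## Robot

A 6-joint arm with a two-finger parallel gripper is mounted at the origin on the work surface. World frame = base frame: x ahead of the robot, y to its left, z up, the work surface at z = 0. Lengths are in mm, angles in rad, forces in N, time in s.
With the tool pointing down it reaches from about 200 to 875 mm from the base axis. Payload 3.4 kg.
Tool frame: the origin (TCP) lies at the very end of the fingers, on their centre line; the grasp point (between the pads) lies 19 mm behind it; z points along the fingers, y is the line along which they close (so a half turn about z gives the same grasp; the last joint's range is limited). The gripper opens to 94 mm and grips with 3 to 60 N. Pads are 16 mm wide; open, the fingers measure 119 mm over their backs; the gripper's body (75 mm by 177 mm) begins 78 mm behind the grasp point.
Start: joints at [-1.263, 0.276, 1.505, -0, 1.361, -0.121], TCP at [239.077, -522.979, 205.493] pointing down, gripper open.
Joint ranges: [-2.89, 2.89], [-0.75, 2.08], [0.22, 2.7], [-1.18, 4.32], [0.11, 2.71], [-2.7, 2.7]. Speed limits (rad/s): [2.57, 2.57, 3.14, 3.14, 3.14, 3.14].

## Interface

Orientations are given as a unit quaternion [x, y, z, w].
In Python, from bench import sensors, imaging, r gives the robot as it stands. The module is installed in compiled form; this text tells all that it offers.
- The arm moves only by the tool drive_tool, never from a script. Its argument "motion" is a list of rows, each an object of numbers: "dx", "dy", "dz": the shift along the world's x, y, z normalised to -1 to 1, where 1 is 0.4 m; "twist": the turn about the world's z normalised to -1 to 1, where 1 is 180 degrees; "grip": the closure, from -1 (fully open) to 1 (shut). In form: [{"dx": .., "dy": .., "dz": .., "twist": .., "grip": ..}, ...]. A call has 1 to 5 rows; each row shifts and turns the commanded pose from where the row before left it; what a row does not reach is not made up. A row lasts 1/8 s, in which the tool goes at most 62.5 mm and 10.7 degrees, less where a joint would pass 70% of its speed; a pose out of reach is approached as far as the arm can. A call with a number of a shift or a turn outside -1 to 1 is refused whole. A call with a gripper value outside its range is refused whole. The fingers move at their own pace and stop on an object; "squeeze" is the grip in N (left out, the last holds). Time passes only in rows, so rows that do not move let the fingers close. It gives the time, the measured TCP pose, the force, the opening and the grip force at its end, in the units of the state.
- sensors.get_obs(): the state, without advancing time (a new reading comes with each control period).
- imaging.camera(name): name is "scene" or "side" or "wrist"; returns (picture, depth): 420x560x3 uint8, blue, green, red; 420x560 float32, mm along the optical axis (not along the pixel's ray), 0 where there is no reading.
- imaging.camera_model(name): a dict with "mtx" (3x3 intrinsics, pixels), "eye" and "attitude" of the camera in the world. Camera axes: x right, y down, z forward; pixel columns grow to the right and rows downward; lengths in mm; the calibration is good to about 2 mm. A picture is of the moment at which its call begins: read the wrist's pose just before it. camera_model takes no time and is no camera call; for the wrist camera it gives the pose at the moment of the call.
- r.sign_off(): hands the job in; it is judged then, once.
The state is a dict: "time_s": time; "joint_pos": joint angles; "dq": joint speeds; "joint_torque": joint torques, N m; "ee_pos": TCP position; "tcp_rot": TCP orientation; "contact_force": force on the tool from outside, world axes, zero at the start; "torque": the same for the moment, N m; "width": finger opening in mm; "grasp_force": force on a finger pad.
Only numpy, scipy, OpenCV 4.12 (cv2) and the standard library are available. Lean on these libraries where they do the work, as an engineer would, in place of code of your own. Each camera call takes 0.05 s, during which the arm holds its last target. There are 200 camera calls.

## Working session

There is one attempt and no reset: what is moved stays moved. The work goes in short steps, Python scripts to look and compute and a tool call to move; the robot and the scene stay as the last step left them, time stands still between calls to the robot, and variables do not carry over. Pictures are saved under pics/ and viewed, at most 14 in all, crops included, and the job is handed in when it is done.

Besides the shell and the picture viewer there is one more tool, called after ">>>" in YAML: its name, and indented under it one key for each argument. drive_tool: Moves the arm, as the interface text tells. Its arguments: {"type":"object","properties":{"motion":{"type":"array"},"squeeze":{"type":"number"}},"required":["motion"]}

```bash
mkdir -p pics
python3 - <<'E'
from bench import sensors, imaging, r
import cv2,numpy as np
for n in("scene","side"):
    p,d=imaging.camera(n); cv2.imwrite(f"pics/{n}0.png",p); np.savez(f"{n}0.npz",p=p,d=d)
    m=imaging.camera_model(n); print(n,m)
o=sensors.get_obs();print(o)
E
```

```text
scene {'mtx': array([[404.98525252,   0.        , 285.51011416],
       [  0.        , 404.98525252, 210.49379804],
       [  0.        ,   0.        ,   1.        ]]), 'eye': array([953.61981762, 111.11851562, 750.59211304]), 'attitude': array([ 0.59285407,  0.74674948, -0.23824668, -0.18473708])}
side {'mtx': array([[519.70589502,   0.        , 285.4724563 ],
       [  0.        , 519.70589502, 211.43029323],
       [  0.        ,   0.        ,   1.        ]]), 'eye': array([283.34858216, 736.10881029, 881.70117628]), 'attitude': array([-0.12442758,  0.91783575, -0.37294729,  0.05482366])}
{'time_s': 0.1, 'joint_pos': array([-1.26303302e+00,  2.76513158e-01,  1.50597319e+00,  1.10731340e-05,
        1.36066340e+00, -1.21021976e-01]), 'dq': array([-0.00082276, -0.00105894, -0.00460262, -0.00039425, -0.00047465,
        0.00011626]), 'joint_torque': array([ 1.41463781e-03, -4.05457020e+01, -2.37778777e+01,  7.02180807e-02,
        2.99264502e-02, -6.15543354e-05]), 'ee_pos': array([ 238.90629142, -522.48983922,  204.71510975]), 'tcp_rot': array([ 9.77105743e-01,  2.12752817e-01, -6.71980128e-05, -7.75665180e-04]), 'contact_force': array([-0.46897293,  0.04951337,  0.22832011]), 'torque': array([-0.0051738 ,  0.00883524, -0.00460929]), 'grasp_force': 0.0, 'width': 94.04775360006825}
```

View pics/scene0.png

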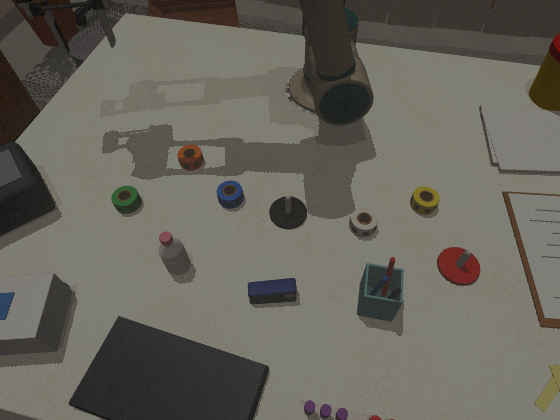

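View pics/side0.png

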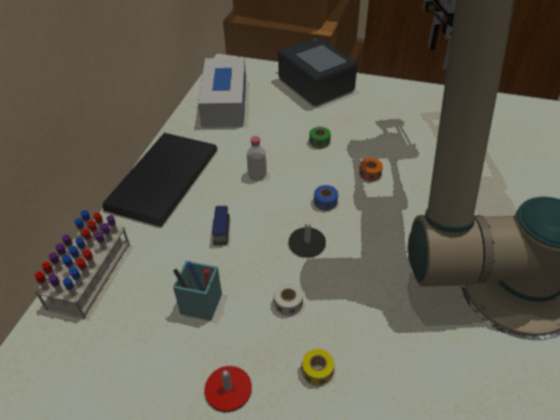

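The scene view shows yellow roll at (425,199), white (364,222), blue (230,194), orange (190,156), green (126,198), the black holder at (288,211) and the red holder at (459,265). The side view shows the same objects, with no occlusion.

```bash
cat > loc.py <<'E'
import cv2,numpy as np
from scipy.spatial.transform import Rotation as R
def rays(m,uv):
    uv=np.atleast_2d(uv).astype(float);K=m["mtx"]
    c=np.c_[(uv[:,0]-K[0,2])/K[0,0],(uv[:,1]-K[1,2])/K[1,1],np.ones(len(uv))]
    return R.from_quat(m["attitude"]).apply(c)
def plane(m,uv,z):
    d=rays(m,uv);e=m["eye"];return e+d*((z-e[2])/d[:,2])[:,None]
def depthpts(m,uv,D):
    return m["eye"]+rays(m,uv)*D[:,None]
def mask(p,lo,hi):
    return cv2.inRange(cv2.cvtColor(p,cv2.COLOR_BGR2HSV),np.array(lo),np.array(hi))
COL=dict(yellow=((22,120,60),(34,255,255)),green=((50,100,30),(80,255,255)),orange=((5,150,80),(16,255,255)),blue=((105,120,50),(122,255,255)),red=((0,180,80),(4,255,255)))
def blobs(mk,amin=60):
    n,l,s,c=cv2.connectedComponentsWithStats(mk)
    return [(s[i,4],c[i],l==i) for i in range(1,n) if s[i,4]>amin]
E
python3 - <<'E'
from loc import *
from bench import imaging
for n in("scene","side"):
    z=np.load(n+"0.npz");p,d=z["p"],z["d"];m=imaging.camera_model(n)
    for k,(lo,hi) in COL.items():
        for a,c,b in blobs(mask(p,lo,hi)):
            uv=np.argwhere(b)[:,::-1]
            P=depthpts(m,uv,d[b]);
            hull=cv2.convexHull(uv.astype(np.int32))[:,0]
            H=32 if k!="red" else 10
            t=P[P[:,2]>H-7]
            if len(t)<10: continue
            (cx,cy),rad=cv2.minEnclosingCircle(t[:,:2].astype(np.float32))
            print(n,k,a,c.round(0),"depth circ",round(cx),round(cy),round(rad,1),"zmax",P[:,2].max().round(), "plane",plane(m,c,H/2)[0,:2].round())
    rois=dict(black=(288,211),white=(364,222)) if n=="scene" else dict(black=(307,242),white=(288,300))
    for k,(u,v) in rois.items():
        s=26;vv,uu=np.mgrid[v-s:v+s,u-s:u+s];P=depthpts(m,np.c_[uu.ravel(),vv.ravel()],d[v-s:v+s,u-s:u+s].ravel())
        lo,hi=(5,16) if k=="black" else (24,40)
        t=P[(P[:,2]>lo)&(P[:,2]<hi)];print(n,k,cv2.minEnclosingCircle(t[:,:2].astype(np.float32)),np.percentile(P[:,2],[5,50,99]).round())
E
```

```text
scene yellow 346 [426. 199.] depth circ 641 201 325.3 zmax 751.0 plane [350. 289.]
scene green 256 [124. 196.] depth circ 719 -138 342.2 zmax 751.0 plane [ 495. -380.]
scene orange 216 [189. 153.] depth circ 351 -273 29.1 zmax 37.0 plane [ 337. -283.]
scene blue 241 [229. 191.] depth circ 684 -23 301.1 zmax 751.0 plane [ 427. -151.]
scene blue 249 [  5. 304.] depth circ 869 -169 293.1 zmax 751.0 plane [ 786. -487.]
scene red 71 [557.  42.] depth circ -109 563 36.1 zmax 159.0 plane [-379.  672.]
scene red 66 [472. 266.] depth circ 505 388 19.4 zmax 16.0 plane [495. 390.]
scene black ((443.382080078125, -20.408334732055664), 81.92288208007812) [ 0.  3. 62.]
scene white ((447.3778381347656, 158.68284606933594), 29.173269271850586) [-0.  3. 36.]
side yellow 688 [317. 367.] depth circ 321 497 241.7 zmax 882.0 plane [357. 285.]
side green 149 [319. 134.] depth circ 503 -366 29.5 zmax 38.0 plane [ 507. -382.]
side orange 228 [371. 166.] depth circ 350 -272 29.5 zmax 38.0 plane [ 351. -288.]
side blue 322 [222.  79.] depth circ 567 103 693.9 zmax 882.0 plane [ 862. -577.]
side blue 189 [326. 195.] depth circ 437 -143 29.9 zmax 39.0 plane [ 439. -155.]
side blue 160 [220. 219.] depth circ 645 11 39.9 zmax 49.0 plane [657. -13.]
side blue 61 [ 67. 260.] depth circ 879 232 21.1 zmax 104.0 plane [931. 186.]
side blue 64 [ 74. 272.] depth circ 850 254 21.8 zmax 104.0 plane [897. 212.]
side blue 63 [ 68. 283.] depth circ 839 286 8.9 zmax 106.0 plane [895. 240.]
side red 1387 [228. 390.] depth circ 402 532 236.1 zmax 882.0 plane [500. 365.]
side black ((457.08740234375, -3.509180784225464), 80.22614288330078) [-1.  2. 59.]
side white ((446.0325012207031, 160.34283447265625), 30.120058059692383) [-1.  2. 36.]
```

Run:
```python
from loc import *
from bench import imaging
W=dict(yellow=(357,292),green=(503,-368),orange=(351,-272),blue=(437,-143),white=(447,159),red=(502,375),black=(450,-10))
for n in("scene","side"):
    z=np.load(n+"0.npz");p,d=z["p"],z["d"];m=imaging.camera_model(n)
    vv,uu=np.mgrid[:420,:560];uv=np.c_[uu.ravel(),vv.ravel()];P=depthpts(m,uv,d.ravel());ok=d.ravel()>0
    hsv=cv2.cvtColor(p,cv2.COLOR_BGR2HSV).reshape(-1,3)
    for k,c in W.items():
        near=ok&(np.linalg.norm(P[:,:2]-c,axis=1)<65)
        if k in("red","black"):
            s=P[near&(P[:,2]>25)&(P[:,2]<70)];
            mk=(hsv[:,1]>170)&((hsv[:,0]<5)|(hsv[:,0]>174)) if k=="red" else (hsv[:,2]<60)
            im=np.zeros(420*560,np.uint8);im[near&mk]=255
            b=max(blobs(im.reshape(420,560)),key=lambda x:x[0])[2]
            cnt=cv2.convexHull(np.argwhere(b)[:,::-1].astype(np.int32))[:,0]
            q=plane(m,cnt,10)[:,:2].astype(np.float32)
            print(n,k,"spindle",len(s),np.median(s,0).round(1),"z",s[:,2].max().round(),"disc",cv2.minEnclosingCircle(q))
        else:
            t=P[near&(P[:,2]>22)&(P[:,2]<45)]
            print(n,k,len(t),cv2.minEnclosingCircle(t[:,:2].astype(np.float32)),np.percentile(t[:,2],95).round(1))
    print(n,"desk",np.median(P[ok&(abs(P[:,0]-450)<200)&(abs(P[:,1])<350)][:,2]))
```

```text
scene yellow 461 ((357.8004455566406, 284.476806640625), 30.02679443359375) 36.0
scene green 462 ((506.2238464355469, -369.57110595703125), 31.06330108642578) 35.6
scene orange 380 ((351.59832763671875, -274.1610412597656), 30.635135650634766) 35.8
scene blue 438 ((439.147216796875, -144.6939239501953), 29.605602264404297) 35.9
scene white 493 ((447.3778381347656, 158.68284606933594), 29.173269271850586) 36.1
scene red spindle 112 [504.9 359.   49.2] z 67.0 disc ((499.926513671875, 361.7234191894531), 41.091094970703125)
scene black spindle 81 [453.5  -7.1  49.7] z 66.0 disc ((450.7903747558594, -6.4341583251953125), 43.866058349609375)
scene desk 2.3223629919499444
side yellow 730 ((356.76031494140625, 287.216796875), 29.619047164916992) 35.6
side green 272 ((503.51580810546875, -366.981201171875), 31.056392669677734) 35.8
side orange 327 ((348.8414306640625, -271.7699890136719), 30.898128509521484) 35.2
side blue 371 ((435.6950988769531, -143.13824462890625), 31.722639083862305) 35.7
side white 574 ((446.0325012207031, 160.34283447265625), 30.120058059692383) 35.6
side red spindle 121 [498.4 366.3  52.4] z 66.0 disc ((500.47113037109375, 363.4260559082031), 40.935115814208984)
side black spindle 91 [447.3  -2.   46.5] z 66.0 disc ((447.8343505859375, -3.071512460708618), 41.99463653564453)
side desk 1.6994817038780639
```

Run:
```python
from loc import *
from bench import imaging
R_={"scene":dict(box=(335,440,255,325),bottle=(155,192,228,280),stapler=(243,300,272,305)),"side":dict(box=(165,225,255,322),bottle=(240,272,135,182),stapler=(208,232,203,245))}
for n in R_:
    z=np.load(n+"0.npz");p,d=z["p"],z["d"];m=imaging.camera_model(n)
    for k,(a,b,c,e) in R_[n].items():
        vv,uu=np.mgrid[c:e,a:b];D=d[c:e,a:b].ravel();P=depthpts(m,np.c_[uu.ravel(),vv.ravel()],D)[D>0];t=P[(P[:,2]>20)&(P[:,2]<150)]
        print(n,k,cv2.minAreaRect(t[:,:2].astype(np.float32)),np.percentile(t,[1,99],0).round())
```

```text
scene box ((615.7254028320312, 205.33360290527344), (68.08869171142578, 66.66071319580078), 2.228149652481079) [[583. 171.  22.]
 [650. 238. 127.]]
scene bottle ((631.0765380859375, -194.01190185546875), (39.82452392578125, 48.08052062988281), 40.752227783203125) [[ 611. -214.   21.]
 [ 652. -174.  118.]]
scene stapler ((647.092041015625, 7.566951751708984), (30.963274002075195, 90.6185073852539), 16.860517501831055) [[624. -36.  23.]
 [671.  51.  48.]]
side box ((615.5650634765625, 206.99685668945312), (68.89037322998047, 70.38941955566406), 2.4392130374908447) [[581. 174.  22.]
 [647. 241. 127.]]
side bottle ((623.2637329101562, -188.46046447753906), (48.53813171386719, 36.438941955566406), 21.51280403137207) [[ 602. -205.   21.]
 [ 646. -171.  118.]]
side stapler ((645.5993041992188, 10.194149017333984), (30.033479690551758, 93.4883041381836), 17.210281372070312) [[621. -33.  21.]
 [667.  55.  48.]]
```

>>> drive_tool:
  motion:
    - {"dx": 0.0555,"dy": 0.125,"grip": -1}
    - {"dx": 0.0555,"dy": 0.125,"grip": -1}
    - {"dx": 0.0555,"dy": 0.125,"grip": -1}
    - {"dx": 0.0555,"dy": 0.125,"grip": -1}
    - {"dx": 0.0555,"dy": 0.125,"grip": -1}
  squeeze: 15

```text
validation failed for argument at $.mo...
```

>>> drive_tool:
  motion:
    - {"dx": 0,"grip": -1}
    - {"dx": 0,"grip": -1}

```text
validation failed for argument at $.mo...
```

```bash
cat > wl.py <<'E'
import sys
from loc import *
from bench import imaging,sensors
def see(name,z,fn=None):
    o=sensors.get_obs();m=imaging.camera_model("wrist");p,d=imaging.camera("wrist")
    if fn: cv2.imwrite(fn,p)
    vv,uu=np.mgrid[:420,:560];P=depthpts(m,np.c_[uu.ravel(),vv.ravel()],d.ravel())
    ok=d.ravel()>0
    print("tcp",o["ee_pos"].round(1),"w",round(o["width"],1))
    return m,p,d,P,ok,o
E
python3 - <<'E'
from wl import *
m,p,d,P,ok,o=see("o",32,"pics/w1.png")
t=P[ok&(np.linalg.norm(P[:,:2]-(350,-273),axis=1)<60)&(P[:,2]>22)&(P[:,2]<45)]
print(len(t),cv2.minEnclosingCircle(t[:,:2].astype(np.float32)) if len(t) else 0,m)
E
```

```text
tcp [ 238.9 -522.5  204.7] w 94.0
880 ((340.4873962402344, -280.7440185546875), 25.71200180053711) {'mtx': array([[332.05336038,   0.        , 275.93677224],
       [  0.        , 332.05336038, 213.31068493],
       [  0.        ,   0.        ,   1.        ]]), 'eye': array([ 299.58642571, -495.08379395,  385.00510313]), 'attitude': array([ 0.83568442, -0.53691424, -0.06317526,  0.09676533])}
```

View pics/w1.png

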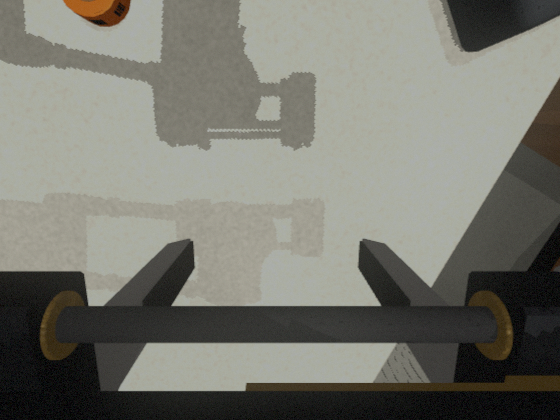

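The wrist view shows both open fingers, around (190,240) and (370,240), and the orange roll cut off at the top left (97,8). The move was refused, most likely because rows need all five keys.

>>> drive_tool:
  motion:
    - {"dx": 0.0555,"dy": 0.125,"dz": 0,"twist": 0,"grip": -1}
    - {"dx": 0.0555,"dy": 0.125,"dz": 0,"twist": 0,"grip": -1}
    - {"dx": 0.0555,"dy": 0.125,"dz": 0,"twist": 0,"grip": -1}
    - {"dx": 0.0555,"dy": 0.125,"dz": 0,"twist": 0,"grip": -1}
    - {"dx": 0.0555,"dy": 0.125,"dz": 0,"twist": 0,"grip": -1}
  squeeze: 15

```text
time_s: 0.78
ee_pos: [350.4, -271.2, 205.4]
tcp_rot: [0.977, 0.212, 0.0, -0.0]
contact_force: [0.3, 0.4, 0.4]
width: 93.4
grasp_force: 0.0
```

>>> drive_tool:
  motion:
    - {"dx": 0,"dy": 0,"dz": 0,"twist": 0,"grip": -1}
    - {"dx": 0,"dy": 0,"dz": 0,"twist": 0,"grip": -1}

```text
time_s: 1.02
ee_pos: [350.0, -273.4, 205.5]
tcp_rot: [0.977, 0.213, -0.0, 0.001]
contact_force: [0.1, 0.1, -0.0]
width: 94.0
grasp_force: 0.0
```

Run:
```python
from wl import *
m,p,d,P,ok,o=see("o",32,"pics/w2.png")
t=P[ok&(np.linalg.norm(P[:,:2]-(350,-273),axis=1)<60)&(P[:,2]>22)&(P[:,2]<45)]
print(o["time_s"],len(t),cv2.minEnclosingCircle(t[:,:2].astype(np.float32)) if len(t) else 0)
```

```text
tcp [ 350.  -273.4  205.5] w 94.0
1.025 1830 ((351.8380432128906, -273.9521179199219), 29.17613983154297)
```

View pics/w2.png

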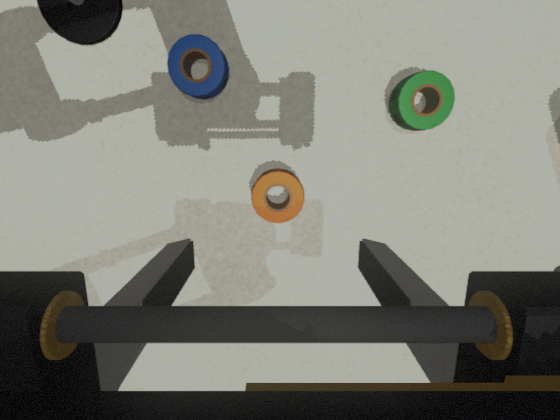

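The orange roll sits between the fingers at pixel (278,196), which gives about (351,-273.5). I'll descend and grasp it.

>>> drive_tool:
  motion:
    - {"dx": 0.0025,"dy": 0,"dz": -0.125,"twist": 0,"grip": -1}
    - {"dx": 0,"dy": 0,"dz": -0.125,"twist": 0,"grip": -1}
    - {"dx": 0,"dy": 0,"dz": -0.125,"twist": 0,"grip": -1}
    - {"dx": 0,"dy": 0,"dz": -0.1,"twist": 0,"grip": -1}
    - {"dx": 0,"dy": 0,"dz": -0.02,"twist": 0,"grip": -1}

```text
time_s: 1.7
ee_pos: [349.1, -272.9, 5.3]
tcp_rot: [0.977, 0.212, -0.002, -0.002]
contact_force: [-1.1, -0.2, -0.5]
width: 93.9
grasp_force: 0.0
```

>>> drive_tool:
  motion:
    - {"dx": 0,"dy": 0,"dz": 0,"twist": 0,"grip": 1}
    - {"dx": 0,"dy": 0,"dz": 0,"twist": 0,"grip": 1}
    - {"dx": 0,"dy": 0,"dz": 0,"twist": 0,"grip": 1}
    - {"dx": 0,"dy": 0,"dz": 0,"twist": 0,"grip": 1}
    - {"dx": 0,"dy": 0,"dz": 0,"twist": 0,"grip": 1}
  squeeze: 15

```text
time_s: 2.33
ee_pos: [351.6, -273.5, 8.3]
tcp_rot: [0.977, 0.213, 0.0, 0.001]
contact_force: [-1.6, 1.3, 5.4]
width: 57.0
grasp_force: 15.4
```

>>> drive_tool:
  motion:
    - {"dx": 0,"dy": 0,"dz": 0.075,"twist": 0,"grip": 1}
    - {"dx": 0,"dy": 0,"dz": 0.125,"twist": 0,"grip": 1}
    - {"dx": 0,"dy": 0,"dz": 0.05,"twist": 0,"grip": 1}

```text
time_s: 2.7
ee_pos: [352.1, -273.9, 110.0]
tcp_rot: [0.977, 0.213, 0.001, 0.002]
contact_force: [0.5, -0.3, -1.1]
width: 57.2
grasp_force: 15.4
```

>>> drive_tool:
  motion:
    - {"dx": 0.049,"dy": 0.134,"dz": 0,"twist": 0,"grip": 1}
    - {"dx": 0.049,"dy": 0.134,"dz": 0,"twist": 0,"grip": 1}
    - {"dx": 0.049,"dy": 0.134,"dz": 0,"twist": 0,"grip": 1}
    - {"dx": 0.049,"dy": 0.134,"dz": 0,"twist": 0,"grip": 1}
    - {"dx": 0.049,"dy": 0.134,"dz": 0,"twist": 0,"grip": 1}

```text
time_s: 3.32
ee_pos: [449.3, -3.1, 107.6]
tcp_rot: [0.977, 0.213, 0.0, 0.0]
contact_force: [1.1, -0.3, 0.6]
width: 56.8
grasp_force: 15.4
```

>>> drive_tool:
  motion:
    - {"dx": 0,"dy": 0,"dz": 0,"twist": 0,"grip": 1}
    - {"dx": 0,"dy": 0,"dz": 0,"twist": 0,"grip": 1}

```text
time_s: 3.58
ee_pos: [448.5, -5.1, 107.3]
tcp_rot: [0.977, 0.213, -0.001, 0.0]
contact_force: [0.4, -0.4, -1.3]
width: 57.3
grasp_force: 15.4
```

Run:
```python
from wl import *
m,p,d,P,ok,o=see("o",32,"pics/w3.png")
uv=np.argwhere(mask(p,*COL["orange"])>0)[:,::-1]
print(uv.mean(0))
```

```text
tcp [448.5  -5.1 107.3] w 57.3
[275.34966558 257.14839011]
```

View pics/w3.png

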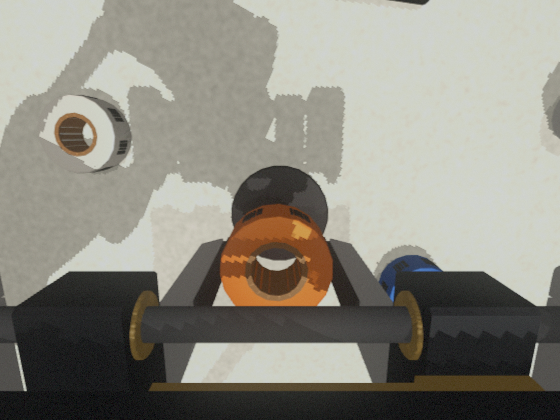

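The orange roll is held at (276,265), with the black disc behind it spanning columns 232–328. I'll fit the visible rim of the disc on the z=10 plane.

```bash
cat >> wl.py <<'E'
from scipy.optimize import least_squares
def disc(m,p,box,red=False,z=10,rad=42):
    # box u0,u1,v0,v1 ; uses topmost dark/red pixel of each column (visible rim), circle of known radius
    u0,u1,v0,v1=box;h=cv2.cvtColor(p,cv2.COLOR_BGR2HSV)[v0:v1,u0:u1].astype(int)
    mk=((h[...,1]>150)&((h[...,0]<6)|(h[...,0]>172))) if red else h[...,2]<75
    l=blobs(mk.astype(np.uint8)*255);b=max(l,key=lambda x:x[0])[2]
    cols=[c for c in range(b.shape[1]) if b[:,c].any()]
    uv=np.array([(c+u0,np.argmax(b[:,c])+v0-.5) for c in cols][2:-2])
    q=plane(m,uv,z)[:,:2]
    s=least_squares(lambda c:np.linalg.norm(q-c,axis=1)-rad,q.mean(0)+[-10,0],loss="soft_l1")
    s3=least_squares(lambda c:np.linalg.norm(q-c[:2],axis=1)-c[2],[*s.x,rad],loss="soft_l1")
    print("disc",s.x.round(1),"rms",np.sqrt(np.mean(s.fun**2)).round(2),"free",s3.x.round(1),"n",len(q),"u",uv[0],uv[-1])
E
python3 - <<'E'
from wl import *
p=cv2.imread("pics/w3.png");m=imaging.camera_model("wrist")
disc(m,p,(225,335,160,204))
def proj(X):
    c=R.from_quat(m["attitude"]).inv().apply(np.array(X)-m["eye"]);k=m["mtx"]@c;return k[:2]/k[2]
print(proj([448.5,-5.1,130]),proj([448.5,-5.1,10]),proj([449,-5,10]))
E
```

```text
disc [449.3  -8.6] rms 0.41 free [451.2  -7.6  40.1] n 87 u [235.  195.5] [321.  190.5]
[274.83789804 269.12607755] [275.2697572 214.0690544] [275.40521364 213.50712635]
```

>>> drive_tool:
  motion:
    - {"dx": 0.003,"dy": -0.004,"dz": -0.05,"twist": 0,"grip": 1}
    - {"dx": 0,"dy": 0,"dz": -0.04,"twist": 0,"grip": 1}
    - {"dx": 0,"dy": 0,"dz": -0.03,"twist": 0,"grip": 1}
    - {"dx": 0,"dy": 0,"dz": -0.03,"twist": 0,"grip": 1}

```text
time_s: 4.12
ee_pos: [450.2, -7.6, 47.0]
tcp_rot: [0.977, 0.212, 0.0, 0.0]
contact_force: [-0.2, -0.7, -0.4]
width: 57.2
grasp_force: 15.4
```

The spindle is in the hole with no contact force.

>>> drive_tool:
  motion:
    - {"dx": 0,"dy": 0,"dz": -0.03,"twist": 0,"grip": 1}
    - {"dx": 0,"dy": 0,"dz": -0.025,"twist": 0,"grip": 1}
    - {"dx": 0,"dy": 0,"dz": -0.013,"twist": 0,"grip": 1}
    - {"dx": 0,"dy": 0,"dz": 0,"twist": 0,"grip": 1}

```text
time_s: 4.62
ee_pos: [450.1, -6.5, 20.0]
tcp_rot: [0.977, 0.213, -0.0, -0.0]
contact_force: [0.1, -0.9, -1.0]
width: 57.4
grasp_force: 15.4
```

>>> drive_tool:
  motion:
    - {"dx": 0,"dy": 0,"dz": -0.005,"twist": 0,"grip": 1}
    - {"dx": 0,"dy": 0,"dz": 0,"twist": 0,"grip": 1}
    - {"dx": 0,"dy": 0,"dz": 0,"twist": 0,"grip": -1}
    - {"dx": 0,"dy": 0,"dz": 0,"twist": 0,"grip": -1}
    - {"dx": 0,"dy": 0,"dz": 0,"twist": 0,"grip": -1}

```text
time_s: 5.25
ee_pos: [450.3, -6.6, 18.4]
tcp_rot: [0.977, 0.213, 0.0, 0.0]
contact_force: [0.1, 0.2, -0.3]
width: 83.8
grasp_force: 0.0
```

>>> drive_tool:
  motion:
    - {"dx": 0,"dy": 0,"dz": 0.05,"twist": 0,"grip": -1}
    - {"dx": 0,"dy": 0,"dz": 0.125,"twist": 0,"grip": -1}
    - {"dx": 0,"dy": 0,"dz": 0.125,"twist": 0,"grip": -1}
    - {"dx": 0,"dy": 0,"dz": 0.125,"twist": 0,"grip": -1}

```text
time_s: 5.75
ee_pos: [450.0, -6.6, 189.9]
tcp_rot: [0.977, 0.213, 0.0, 0.0]
contact_force: [1.0, -0.3, -0.2]
width: 94.0
grasp_force: 0.0
```

>>> drive_tool:
  motion:
    - {"dx": -0.01,"dy": -0.115,"dz": 0,"twist": 0,"grip": -1}
    - {"dx": -0.01,"dy": -0.115,"dz": 0,"twist": 0,"grip": -1}
    - {"dx": -0.01,"dy": -0.115,"dz": 0,"twist": 0,"grip": -1}
    - {"dx": 0,"dy": 0,"dz": 0,"twist": 0,"grip": -1}
    - {"dx": 0,"dy": 0,"dz": 0,"twist": 0,"grip": -1}

```text
time_s: 6.38
ee_pos: [438.0, -144.0, 188.1]
tcp_rot: [0.977, 0.212, -0.0, -0.001]
contact_force: [-1.0, 0.6, -0.2]
width: 93.4
grasp_force: 0.0
```

Run:
```python
from wl import *
m,p,d,P,ok,o=see("o",32,"pics/w4.png")
for c,l in(((437,-144),32),((449,-6),42)):
    t=P[ok&(np.linalg.norm(P[:,:2]-c,axis=1)<50)&(P[:,2]>l-10)&(P[:,2]<l+13)]
    print(len(t),cv2.minEnclosingCircle(t[:,:2].astype(np.float32)) if len(t) else 0,np.percentile(t[:,2],90) if len(t) else 0)
```

```text
tcp [ 438.  -144.   188.1] w 93.4
2012 ((438.54608154296875, -144.92611694335938), 29.04414176940918) 33.992673182190146
2686 ((450.23272705078125, -6.745747089385986), 29.171911239624023) 44.11447588111963
```

View pics/w4.png

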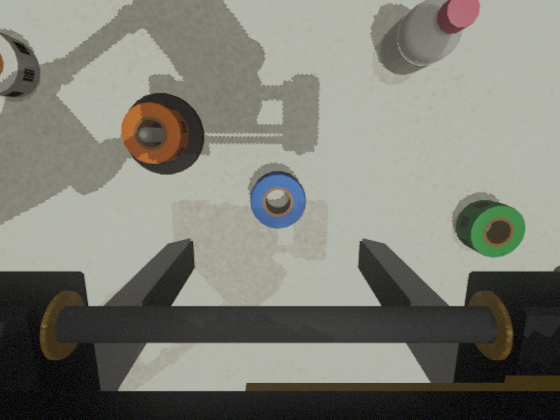

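The orange roll is seated on the black holder at (155,133), top at about 42 mm with the spindle through it. The blue roll is centred at (278,200), so I'll pick it.

>>> drive_tool:
  motion:
    - {"dx": 0.001,"dy": -0.002,"dz": -0.125,"twist": 0,"grip": -1}
    - {"dx": 0,"dy": 0,"dz": -0.125,"twist": 0,"grip": -1}
    - {"dx": 0,"dy": 0,"dz": -0.125,"twist": 0,"grip": -1}
    - {"dx": 0,"dy": 0,"dz": -0.06,"twist": 0,"grip": -1}
    - {"dx": 0,"dy": 0,"dz": -0.0165,"twist": 0,"grip": -1}

```text
time_s: 7.05
ee_pos: [437.7, -143.5, 6.4]
tcp_rot: [0.977, 0.214, -0.001, -0.001]
contact_force: [-0.5, -0.4, 0.4]
width: 93.9
grasp_force: 0.0
```

>>> drive_tool:
  motion:
    - {"dx": 0,"dy": 0,"dz": 0,"twist": 0,"grip": 1}
    - {"dx": 0,"dy": 0,"dz": 0,"twist": 0,"grip": 1}
    - {"dx": 0,"dy": 0,"dz": 0,"twist": 0,"grip": 1}
    - {"dx": 0,"dy": 0,"dz": 0,"twist": 0,"grip": 1}
    - {"dx": 0,"dy": 0,"dz": 0,"twist": 0,"grip": 1}
  squeeze: 15

```text
time_s: 7.68
ee_pos: [439.1, -145.6, 8.3]
tcp_rot: [0.977, 0.213, 0.0, 0.0]
contact_force: [-0.2, 1.1, 4.2]
width: 56.8
grasp_force: 14.9
```

>>> drive_tool:
  motion:
    - {"dx": 0,"dy": 0,"dz": 0.075,"twist": 0,"grip": 1}
    - {"dx": 0,"dy": 0,"dz": 0.125,"twist": 0,"grip": 1}
    - {"dx": 0,"dy": 0,"dz": 0.05,"twist": 0,"grip": 1}

```text
time_s: 8.05
ee_pos: [439.9, -146.1, 110.1]
tcp_rot: [0.977, 0.213, 0.002, 0.001]
contact_force: [0.2, 0.2, -0.4]
width: 56.9
grasp_force: 14.9
```

>>> drive_tool:
  motion:
    - {"dx": 0.009,"dy": 0.115,"dz": 0,"twist": 0,"grip": 1}
    - {"dx": 0.009,"dy": 0.115,"dz": 0,"twist": 0,"grip": 1}
    - {"dx": 0.009,"dy": 0.115,"dz": 0,"twist": 0,"grip": 1}
    - {"dx": 0,"dy": 0,"dz": 0,"twist": 0,"grip": 1}
    - {"dx": 0,"dy": 0,"dz": 0,"twist": 0,"grip": 1}

```text
time_s: 8.68
ee_pos: [449.3, -7.8, 107.6]
tcp_rot: [0.977, 0.213, -0.0, 0.0]
contact_force: [-0.5, -0.2, -0.3]
width: 57.4
grasp_force: 14.9
```

>>> drive_tool:
  motion:
    - {"dx": 0,"dy": 0,"dz": -0.05,"twist": 0,"grip": 1}
    - {"dx": 0,"dy": 0,"dz": -0.04,"twist": 0,"grip": 1}
    - {"dx": 0,"dy": 0,"dz": -0.02,"twist": 0,"grip": 1}
    - {"dx": 0,"dy": 0,"dz": -0.015,"twist": 0,"grip": 1}
    - {"dx": 0,"dy": 0,"dz": 0,"twist": 0,"grip": 1}

```text
time_s: 9.3
ee_pos: [449.4, -7.8, 57.5]
tcp_rot: [0.977, 0.212, -0.0, 0.0]
contact_force: [0.9, -0.3, -1.1]
width: 57.0
grasp_force: 14.9
```

Underside is at about 49.5 mm. I'll lower 7 mm further, release and rise.

>>> drive_tool:
  motion:
    - {"dx": 0.001,"dy": 0.002,"dz": -0.01,"twist": 0,"grip": 1}
    - {"dx": 0,"dy": 0,"dz": -0.007,"twist": 0,"grip": 1}
    - {"dx": 0,"dy": 0,"dz": 0,"twist": 0,"grip": 1}

```text
time_s: 9.68
ee_pos: [449.8, -6.5, 50.8]
tcp_rot: [0.977, 0.213, -0.0, 0.0]
contact_force: [-0.2, 0.1, -1.1]
width: 56.9
grasp_force: 14.9
```

>>> drive_tool:
  motion:
    - {"dx": 0,"dy": 0,"dz": 0,"twist": 0,"grip": -1}
    - {"dx": 0,"dy": 0,"dz": 0,"twist": 0,"grip": -1}
    - {"dx": 0,"dy": 0,"dz": 0,"twist": 0,"grip": -1}
    - {"dx": 0,"dy": 0,"dz": 0,"twist": 0,"grip": -1}

```text
time_s: 10.18
ee_pos: [449.9, -6.6, 51.0]
tcp_rot: [0.977, 0.213, 0.0, 0.0]
contact_force: [0.6, -0.7, 0.6]
width: 92.4
grasp_force: 0.0
```

>>> drive_tool:
  motion:
    - {"dx": 0,"dy": 0,"dz": 0.05,"twist": 0,"grip": -1}
    - {"dx": 0,"dy": 0,"dz": 0.125,"twist": 0,"grip": -1}
    - {"dx": 0,"dy": 0,"dz": 0.125,"twist": 0,"grip": -1}

```text
time_s: 10.55
ee_pos: [449.5, -6.5, 172.0]
tcp_rot: [0.977, 0.213, -0.0, -0.0]
contact_force: [1.4, -1.0, -0.1]
width: 93.6
grasp_force: 0.0
```

>>> drive_tool:
  motion:
    - {"dx": -0.0465,"dy": 0.146,"dz": 0,"twist": 0,"grip": -1}
    - {"dx": -0.0465,"dy": 0.146,"dz": 0,"twist": 0,"grip": -1}
    - {"dx": -0.0465,"dy": 0.146,"dz": 0,"twist": 0,"grip": -1}
    - {"dx": -0.0465,"dy": 0.146,"dz": 0,"twist": 0,"grip": -1}
    - {"dx": -0.0465,"dy": 0.146,"dz": 0,"twist": 0,"grip": -1}

```text
time_s: 11.18
ee_pos: [356.1, 287.2, 171.1]
tcp_rot: [0.977, 0.213, 0.001, 0.0]
contact_force: [0.5, 0.4, 0.4]
width: 94.0
grasp_force: 0.0
```

>>> drive_tool:
  motion:
    - {"dx": 0,"dy": 0,"dz": 0,"twist": 0,"grip": -1}
    - {"dx": 0,"dy": 0,"dz": 0,"twist": 0,"grip": -1}

```text
time_s: 11.42
ee_pos: [356.7, 285.1, 170.7]
tcp_rot: [0.977, 0.213, -0.0, 0.001]
contact_force: [0.2, -0.3, -0.2]
width: 94.2
grasp_force: 0.0
```

Run:
```python
from wl import *
m,p,d,P,ok,o=see("o",32,"pics/w5.png")
t=P[ok&(np.linalg.norm(P[:,:2]-(357,286),axis=1)<50)&(P[:,2]>22)&(P[:,2]<45)]
print(len(t),cv2.minEnclosingCircle(t[:,:2].astype(np.float32)) if len(t) else 0)
q,_=imaging.camera("side");cv2.imwrite("pics/s5.png",q)
cv2.imwrite("pics/c5.png",np.hstack([cv2.resize(p,(400,300)),cv2.resize(q,(400,300))]))
```

```text
tcp [356.7 285.1 170.7] w 94.2
2234 ((356.9557800292969, 286.0296325683594), 29.162309646606445)
```

View pics/c5.png

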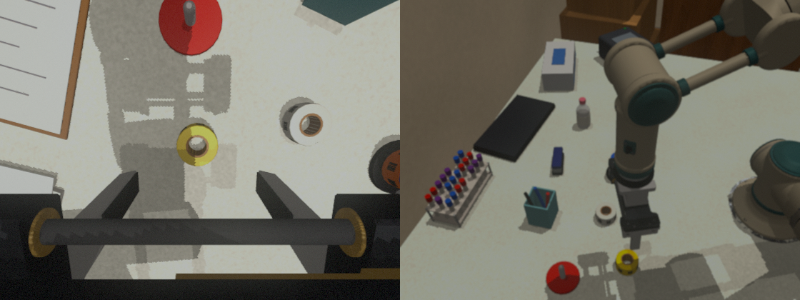

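The wrist view shows the yellow roll centred at (197,145) and the red holder at (190,18). At the right edge, (392,167) should be the black stack and looks odd, so I'll zoom in there.

Run:
```python
import cv2,numpy as np
p=cv2.imread("pics/w5.png");a=cv2.resize(p[180:290,480:560],None,fx=5,fy=5)
from bench import imaging
q,d=imaging.camera("scene")
b=cv2.resize(q[160:260,230:345],None,fx=4,fy=4)
c=np.zeros((600,800,3),np.uint8);c[:550,:400]=a;c[:400,400:800]=b[:,:400];cv2.imwrite("pics/c6.png",c)
```

```text
(no output)
```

View pics/c6.png

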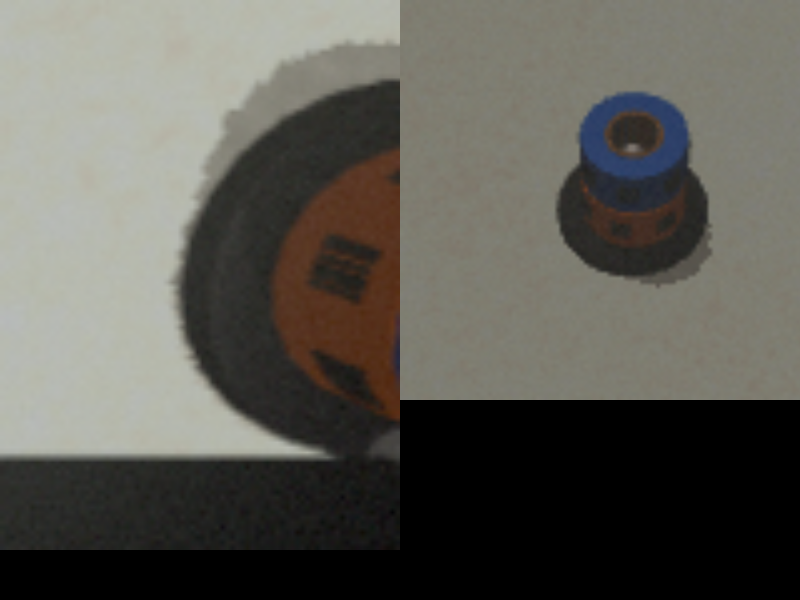

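The blue roll lies squarely on the orange one on the black holder. Next is yellow.

>>> drive_tool:
  motion:
    - {"dx": 0,"dy": 0.002,"dz": -0.125,"twist": 0,"grip": -1}
    - {"dx": 0,"dy": 0,"dz": -0.125,"twist": 0,"grip": -1}
    - {"dx": 0,"dy": 0,"dz": -0.09,"twist": 0,"grip": -1}
    - {"dx": 0,"dy": 0,"dz": -0.053,"twist": 0,"grip": -1}
    - {"dx": 0,"dy": 0,"dz": -0.015,"twist": 0,"grip": -1}

```text
time_s: 12.2
ee_pos: [356.7, 284.5, 6.6]
tcp_rot: [0.977, 0.211, -0.001, 0.001]
contact_force: [0.4, 0.3, -0.3]
width: 94.1
grasp_force: 0.0
```

>>> drive_tool:
  motion:
    - {"dx": 0,"dy": 0,"dz": 0,"twist": 0,"grip": 1}
    - {"dx": 0,"dy": 0,"dz": 0,"twist": 0,"grip": 1}
    - {"dx": 0,"dy": 0,"dz": 0,"twist": 0,"grip": 1}
    - {"dx": 0,"dy": 0,"dz": 0,"twist": 0,"grip": 1}
    - {"dx": 0,"dy": 0,"dz": 0,"twist": 0,"grip": 1}
  squeeze: 15

```text
time_s: 12.82
ee_pos: [357.3, 286.4, 8.3]
tcp_rot: [0.977, 0.213, 0.001, -0.0]
contact_force: [-0.7, -0.8, 5.5]
width: 58.6
grasp_force: 15.0
```

>>> drive_tool:
  motion:
    - {"dx": 0,"dy": 0,"dz": 0.075,"twist": 0,"grip": 1}
    - {"dx": 0,"dy": 0,"dz": 0.125,"twist": 0,"grip": 1}
    - {"dx": 0,"dy": 0,"dz": 0.05,"twist": 0,"grip": 1}
    - {"dx": 0,"dy": 0,"dz": 0,"twist": 0,"grip": 1}

```text
time_s: 13.32
ee_pos: [357.8, 286.9, 109.0]
tcp_rot: [0.977, 0.213, 0.002, -0.001]
contact_force: [0.7, 0.4, -1.3]
width: 58.9
grasp_force: 15.0
```

>>> drive_tool:
  motion:
    - {"dx": 0.119,"dy": 0.064,"dz": 0,"twist": 0,"grip": 1}
    - {"dx": 0.119,"dy": 0.064,"dz": 0,"twist": 0,"grip": 1}
    - {"dx": 0.119,"dy": 0.064,"dz": 0,"twist": 0,"grip": 1}
    - {"dx": 0,"dy": 0,"dz": 0,"twist": 0,"grip": 1}
    - {"dx": 0,"dy": 0,"dz": 0,"twist": 0,"grip": 1}

```text
time_s: 13.95
ee_pos: [497.8, 362.1, 105.5]
tcp_rot: [0.977, 0.213, -0.002, 0.001]
contact_force: [-0.5, -0.1, -1.0]
width: 58.5
grasp_force: 15.0
```

Run:
```python
from wl import *
m,p,d,P,ok,o=see("o",32,"pics/w7.png")
disc(m,p,(200,360,120,204),red=True)
```

```text
tcp [497.8 362.1 105.5] w 58.5
disc [500.5 361.2] rms 0.39 free [502.1 361.9  40.5] n 91 u [233.  193.5] [323.  192.5]
```

View pics/w7.png

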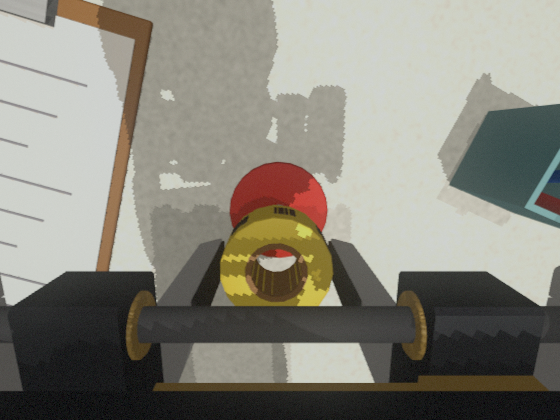

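The yellow roll is held at (276,268) over the red disc, which spans columns 231–327. All the disc estimates agree near (500.3,362). Lowering.

>>> drive_tool:
  motion:
    - {"dx": 0.003,"dy": -0.001,"dz": -0.05,"twist": 0,"grip": 1}
    - {"dx": 0,"dy": 0,"dz": -0.04,"twist": 0,"grip": 1}
    - {"dx": 0,"dy": 0,"dz": -0.03,"twist": 0,"grip": 1}
    - {"dx": 0,"dy": 0,"dz": -0.03,"twist": 0,"grip": 1}
    - {"dx": 0,"dy": 0,"dz": 0,"twist": 0,"grip": 1}

```text
time_s: 14.62
ee_pos: [500.1, 362.2, 46.6]
tcp_rot: [0.977, 0.213, -0.001, 0.0]
contact_force: [0.1, 0.0, 0.5]
width: 58.7
grasp_force: 15.0
```

>>> drive_tool:
  motion:
    - {"dx": 0,"dy": 0,"dz": -0.03,"twist": 0,"grip": 1}
    - {"dx": 0,"dy": 0,"dz": -0.025,"twist": 0,"grip": 1}
    - {"dx": 0,"dy": 0,"dz": -0.013,"twist": 0,"grip": 1}
    - {"dx": 0,"dy": 0,"dz": -0.003,"twist": 0,"grip": 1}
    - {"dx": 0,"dy": 0,"dz": 0,"twist": 0,"grip": 1}

```text
time_s: 15.25
ee_pos: [501.0, 362.7, 19.4]
tcp_rot: [0.977, 0.213, 0.0, 0.0]
contact_force: [-0.1, -0.8, -1.1]
width: 58.6
grasp_force: 15.0
```

>>> drive_tool:
  motion:
    - {"dx": 0,"dy": 0,"dz": 0,"twist": 0,"grip": -1}
    - {"dx": 0,"dy": 0,"dz": 0,"twist": 0,"grip": -1}
    - {"dx": 0,"dy": 0,"dz": 0,"twist": 0,"grip": -1}
    - {"dx": 0,"dy": 0,"dz": 0,"twist": 0,"grip": -1}

```text
time_s: 15.75
ee_pos: [500.9, 362.6, 19.4]
tcp_rot: [0.977, 0.213, 0.0, 0.0]
contact_force: [-0.3, 0.6, 1.1]
width: 93.4
grasp_force: 0.0
```

>>> drive_tool:
  motion:
    - {"dx": 0,"dy": 0,"dz": 0.05,"twist": 0,"grip": -1}
    - {"dx": 0,"dy": 0,"dz": 0.125,"twist": 0,"grip": -1}
    - {"dx": 0,"dy": 0,"dz": 0.125,"twist": 0,"grip": -1}
    - {"dx": 0,"dy": 0,"dz": 0.125,"twist": 0,"grip": -1}

```text
time_s: 16.25
ee_pos: [500.7, 362.5, 190.9]
tcp_rot: [0.977, 0.213, 0.0, 0.0]
contact_force: [-0.3, -0.1, -0.5]
width: 94.0
grasp_force: 0.0
```

Run:
```python
from wl import *
o=sensors.get_obs();print(o["ee_pos"])
for n in ("scene","side","wrist"):
    m=imaging.camera_model(n);p,d=imaging.camera(n);vv,uu=np.mgrid[:420,:560];P=depthpts(m,np.c_[uu.ravel(),vv.ravel()],d.ravel());ok=d.ravel()>0
    for c,l in(((500.3,362),42),((450,-6.6),74),((505,-368),32)):
        t=P[ok&(np.linalg.norm(P[:,:2]-c,axis=1)<40)&(P[:,2]>l-8)&(P[:,2]<l+9)]
        if len(t):print(n,l,len(t),cv2.minEnclosingCircle(t[:,:2].astype(np.float32)),np.percentile(t[:,2],90).round(1))
```

```text
[500.68724181 362.54288783 190.88399647]
scene 42 599 ((500.0976257324219, 362.3663635253906), 30.036951065063477) 45.6
scene 74 478 ((449.4596862792969, -5.906881809234619), 29.840185165405273) 77.1
scene 32 433 ((505.5865478515625, -369.59918212890625), 30.804603576660156) 35.3
side 42 788 ((499.9939880371094, 364.4668273925781), 29.84462547302246) 45.3
side 74 444 ((446.7583923339844, -3.571125030517578), 31.02492332458496) 77.1
side 32 253 ((501.349853515625, -365.9128112792969), 30.85862159729004) 34.7
wrist 42 2041 ((500.2193603515625, 362.8262939453125), 29.07154655456543) 44.0
```

The yellow roll is seated. Moving to green.

>>> drive_tool:
  motion:
    - {"dx": 0,"dy": -0.14,"dz": 0,"twist": 0,"grip": -1}
    - {"dx": 0,"dy": -0.14,"dz": 0,"twist": 0,"grip": -1}
    - {"dx": 0,"dy": -0.14,"dz": 0,"twist": 0,"grip": -1}
    - {"dx": 0,"dy": -0.14,"dz": 0,"twist": 0,"grip": -1}
    - {"dx": 0,"dy": -0.14,"dz": 0,"twist": 0,"grip": -1}

```text
time_s: 17.02
ee_pos: [499.6, 80.9, 187.7]
tcp_rot: [0.977, 0.213, -0.001, -0.0]
contact_force: [0.3, -0.0, -0.4]
width: 93.6
grasp_force: 0.0
```

>>> drive_tool:
  motion:
    - {"dx": 0,"dy": -0.14,"dz": 0,"twist": 0,"grip": -1}
    - {"dx": 0,"dy": -0.14,"dz": 0,"twist": 0,"grip": -1}
    - {"dx": 0,"dy": -0.14,"dz": 0,"twist": 0,"grip": -1}
    - {"dx": 0,"dy": -0.14,"dz": 0,"twist": 0,"grip": -1}
    - {"dx": 0,"dy": -0.14,"dz": 0,"twist": 0,"grip": -1}

```text
time_s: 17.65
ee_pos: [499.7, -198.7, 187.6]
tcp_rot: [0.977, 0.213, -0.001, -0.001]
contact_force: [0.8, -0.0, 0.9]
width: 93.9
grasp_force: 0.0
```

>>> drive_tool:
  motion:
    - {"dx": 0.01,"dy": -0.14,"dz": 0,"twist": 0,"grip": -1}
    - {"dx": 0,"dy": -0.14,"dz": 0,"twist": 0,"grip": -1}
    - {"dx": 0,"dy": -0.14,"dz": 0,"twist": 0,"grip": -1}
    - {"dx": 0,"dy": 0,"dz": 0,"twist": 0,"grip": -1}
    - {"dx": 0,"dy": 0,"dz": 0,"twist": 0,"grip": -1}

```text
time_s: 18.27
ee_pos: [504.0, -364.4, 187.6]
tcp_rot: [0.977, 0.212, -0.001, -0.002]
contact_force: [0.7, -0.2, -0.3]
width: 94.3
grasp_force: 0.0
```

Run:
```python
from wl import *
m,p,d,P,ok,o=see("o",32,"pics/w8.png")
t=P[ok&(np.linalg.norm(P[:,:2]-(505,-368),axis=1)<50)&(P[:,2]>22)&(P[:,2]<45)]
print(len(t),cv2.minEnclosingCircle(t[:,:2].astype(np.float32)) if len(t) else 0)
```

```text
tcp [ 504.  -364.4  187.6] w 94.3
2022 ((505.2272644042969, -369.0616149902344), 29.017459869384766)
```

>>> drive_tool:
  motion:
    - {"dx": 0.003,"dy": -0.011,"dz": -0.125,"twist": 0,"grip": -1}
    - {"dx": 0,"dy": 0,"dz": -0.125,"twist": 0,"grip": -1}
    - {"dx": 0,"dy": 0,"dz": -0.125,"twist": 0,"grip": -1}
    - {"dx": 0,"dy": 0,"dz": -0.06,"twist": 0,"grip": -1}
    - {"dx": 0,"dy": 0,"dz": -0.014,"twist": 0,"grip": -1}

```text
time_s: 18.95
ee_pos: [505.2, -367.0, 8.0]
tcp_rot: [0.977, 0.214, -0.001, -0.002]
contact_force: [-0.1, -0.4, 0.4]
width: 94.4
grasp_force: 0.0
```

>>> drive_tool:
  motion:
    - {"dx": 0,"dy": 0,"dz": 0,"twist": 0,"grip": 1}
    - {"dx": 0,"dy": 0,"dz": 0,"twist": 0,"grip": 1}
    - {"dx": 0,"dy": 0,"dz": 0,"twist": 0,"grip": 1}
    - {"dx": 0,"dy": 0,"dz": 0,"twist": 0,"grip": 1}
    - {"dx": 0,"dy": 0,"dz": 0,"twist": 0,"grip": 1}
  squeeze: 15

```text
time_s: 19.58
ee_pos: [506.4, -370.1, 10.5]
tcp_rot: [0.977, 0.213, 0.0, 0.0]
contact_force: [0.4, 1.3, 4.0]
width: 58.8
grasp_force: 15.0
```

>>> drive_tool:
  motion:
    - {"dx": 0,"dy": 0,"dz": 0.075,"twist": 0,"grip": 1}
    - {"dx": 0,"dy": 0,"dz": 0.125,"twist": 0,"grip": 1}
    - {"dx": 0,"dy": 0,"dz": 0.125,"twist": 0,"grip": 1}
    - {"dx": 0,"dy": 0,"dz": 0.025,"twist": 0,"grip": 1}
    - {"dx": 0,"dy": 0,"dz": 0,"twist": 0,"grip": 1}

```text
time_s: 20.2
ee_pos: [505.8, -369.7, 149.4]
tcp_rot: [0.977, 0.213, -0.0, 0.0]
contact_force: [0.4, 0.8, -1.2]
width: 59.0
grasp_force: 15.0
```

>>> drive_tool:
  motion:
    - {"dx": -0.013,"dy": 0.14,"dz": 0,"twist": 0,"grip": 1}
    - {"dx": 0,"dy": 0.14,"dz": 0,"twist": 0,"grip": 1}
    - {"dx": 0,"dy": 0.14,"dz": 0,"twist": 0,"grip": 1}
    - {"dx": 0,"dy": 0.14,"dz": 0,"twist": 0,"grip": 1}
    - {"dx": 0,"dy": 0.14,"dz": 0,"twist": 0,"grip": 1}

```text
time_s: 20.82
ee_pos: [499.0, -87.6, 147.0]
tcp_rot: [0.977, 0.213, -0.002, -0.001]
contact_force: [-0.1, 0.5, -0.8]
width: 58.8
grasp_force: 15.0
```

>>> drive_tool:
  motion:
    - {"dx": 0,"dy": 0.14,"dz": 0,"twist": 0,"grip": 1}
    - {"dx": 0,"dy": 0.14,"dz": 0,"twist": 0,"grip": 1}
    - {"dx": 0,"dy": 0.14,"dz": 0,"twist": 0,"grip": 1}
    - {"dx": 0,"dy": 0.14,"dz": 0,"twist": 0,"grip": 1}
    - {"dx": 0,"dy": 0.14,"dz": 0,"twist": 0,"grip": 1}

```text
time_s: 21.45
ee_pos: [499.0, 191.6, 147.0]
tcp_rot: [0.977, 0.213, -0.002, 0.0]
contact_force: [0.6, -0.2, -0.6]
width: 58.6
grasp_force: 15.0
```

>>> drive_tool:
  motion:
    - {"dx": 0,"dy": 0.14,"dz": 0,"twist": 0,"grip": 1}
    - {"dx": 0,"dy": 0.14,"dz": 0,"twist": 0,"grip": 1}
    - {"dx": 0,"dy": 0.14,"dz": 0,"twist": 0,"grip": 1}
    - {"dx": 0,"dy": 0.01,"dz": 0,"twist": 0,"grip": 1}
    - {"dx": 0,"dy": 0,"dz": 0,"twist": 0,"grip": 1}

```text
time_s: 22.08
ee_pos: [499.6, 361.2, 147.3]
tcp_rot: [0.977, 0.213, -0.002, 0.001]
contact_force: [0.4, -0.0, 0.1]
width: 58.3
grasp_force: 15.0
```

>>> drive_tool:
  motion:
    - {"dx": 0,"dy": 0,"dz": 0,"twist": 0,"grip": 1}
    - {"dx": 0,"dy": 0,"dz": 0,"twist": 0,"grip": 1}

```text
time_s: 22.32
ee_pos: [501.0, 360.7, 149.6]
tcp_rot: [0.977, 0.212, -0.0, 0.0]
contact_force: [-0.1, -0.2, -0.5]
width: 58.9
grasp_force: 15.0
```

>>> drive_tool:
  motion:
    - {"dx": -0.001,"dy": 0.004,"dz": -0.1,"twist": 0,"grip": 1}
    - {"dx": 0,"dy": 0,"dz": -0.06,"twist": 0,"grip": 1}
    - {"dx": 0,"dy": 0,"dz": -0.035,"twist": 0,"grip": 1}
    - {"dx": 0,"dy": 0,"dz": -0.02,"twist": 0,"grip": 1}
    - {"dx": 0,"dy": 0,"dz": 0,"twist": 0,"grip": 1}

```text
time_s: 22.95
ee_pos: [500.7, 363.7, 63.8]
tcp_rot: [0.977, 0.213, 0.0, 0.0]
contact_force: [0.8, 0.0, -0.3]
width: 58.7
grasp_force: 15.0
```

>>> drive_tool:
  motion:
    - {"dx": 0,"dy": -0.002,"dz": -0.015,"twist": 0,"grip": 1}
    - {"dx": 0,"dy": 0,"dz": -0.01,"twist": 0,"grip": 1}
    - {"dx": 0,"dy": 0,"dz": -0.002,"twist": 0,"grip": 1}
    - {"dx": 0,"dy": 0,"dz": 0,"twist": 0,"grip": 1}

```text
time_s: 23.45
ee_pos: [500.5, 363.1, 52.9]
tcp_rot: [0.977, 0.213, 0.0, 0.0]
contact_force: [-1.0, -0.1, -0.7]
width: 58.6
grasp_force: 15.0
```

>>> drive_tool:
  motion:
    - {"dx": 0,"dy": 0,"dz": 0,"twist": 0,"grip": -1}
    - {"dx": 0,"dy": 0,"dz": 0,"twist": 0,"grip": -1}
    - {"dx": 0,"dy": 0,"dz": 0,"twist": 0,"grip": -1}
    - {"dx": 0,"dy": 0,"dz": 0,"twist": 0,"grip": -1}

```text
time_s: 23.95
ee_pos: [500.5, 363.1, 53.0]
tcp_rot: [0.977, 0.213, 0.0, 0.0]
contact_force: [-0.1, 0.4, 0.3]
width: 93.0
grasp_force: 0.0
```

>>> drive_tool:
  motion:
    - {"dx": 0,"dy": 0,"dz": 0.05,"twist": 0,"grip": -1}
    - {"dx": 0,"dy": 0,"dz": 0.125,"twist": 0,"grip": -1}
    - {"dx": 0,"dy": 0,"dz": 0.125,"twist": 0,"grip": -1}
    - {"dx": 0,"dy": 0,"dz": 0.125,"twist": 0,"grip": -1}
    - {"dx": 0,"dy": 0,"dz": 0,"twist": 0,"grip": -1}

```text
time_s: 24.58
ee_pos: [502.8, 364.4, 227.9]
tcp_rot: [0.977, 0.213, 0.005, -0.001]
contact_force: [-0.0, -0.3, 0.1]
width: 94.1
grasp_force: 0.0
```

Run:
```python
from wl import *
for n in ("scene","side","wrist"):
    m=imaging.camera_model(n);p,d=imaging.camera(n);cv2.imwrite(f"pics/f_{n}.png",p);vv,uu=np.mgrid[:420,:560];P=depthpts(m,np.c_[uu.ravel(),vv.ravel()],d.ravel());ok=d.ravel()>0
    for c,l in(((500.3,362),74),((450,-6.6),74),((447,159),32)):
        t=P[ok&(np.linalg.norm(P[:,:2]-c,axis=1)<40)&(P[:,2]>l-8)&(P[:,2]<l+9)]
        if len(t):print(n,l,len(t),cv2.minEnclosingCircle(t[:,:2].astype(np.float32)),np.percentile(t[:,2],90).round(1))
a=cv2.imread("pics/f_scene.png");cv2.imwrite("pics/fin.png",cv2.resize(a[150:330,100:520],(800,343)))
```

```text
scene 74 638 ((499.73931884765625, 362.9050598144531), 29.977008819580078) 77.4
scene 74 477 ((449.1880798339844, -6.697413444519043), 30.371047973632812) 77.3
scene 32 476 ((447.4881896972656, 158.65704345703125), 29.476852416992188) 35.6
side 74 811 ((499.0666198730469, 364.43145751953125), 29.597890853881836) 77.1
side 74 439 ((447.8874816894531, -3.824324369430542), 29.481637954711914) 77.1
side 32 547 ((446.3111267089844, 161.17823791503906), 29.755035400390625) 35.0
wrist 74 2071 ((499.7760009765625, 363.2850036621094), 29.017681121826172) 76.0
```

View pics/fin.png

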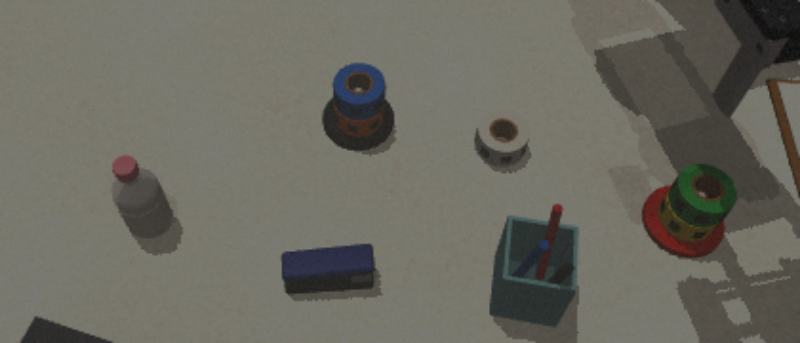

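Both stacks are right: blue on orange at (358,105) on the black base, and green on yellow at (697,210) on the red base. Nothing else has moved.

```bash
python3 -c "
from bench import r
print(r.sign_off())"
```

```text
the job is handed in; nothing more can be done
None
```

Job handed in: green on yellow on the red holder, blue on orange on the black holder, all lying flat, with the white roll, pen box, gel bottle and stapler untouched, at about 25 s of the 106 s limit.

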